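# Purge the blue bottle jack

## Robot

A 6-joint arm with a two-finger parallel gripper is mounted at the origin on the work surface. World frame = base frame: x ahead of the robot, y to its left, z up, the work surface at z = 0. Lengths are in mm, angles in rad, forces in N, time in s.
With the tool pointing down it reaches from about 250 to 800 mm from the base axis. Payload 8.5 kg.
Tool frame: the origin (TCP) lies on the centre line of the jaws, within the pads' length; the fingertips stand 22 mm ahead of it and the grasp point (between the pads) lies 3 mm ahead of it; z points along the fingers, y is the line along which they close (so a half turn about z gives the same grasp; the last joint's range is limited). The gripper opens to 85 mm and grips with 20 to 120 N. Pads are 22 mm wide; open, the fingers measure 114 mm over their backs; the gripper's body (76 mm by 85 mm) begins 54 mm behind the grasp point. The pads swing forward as they close: fully open they stand 13 mm farther back than shut.
Start: joints at [-1.13, 0.238, -0.013, 1.319, 0, 1.571], TCP at [223.979, -474.779, 253.276] pointing down, gripper open.
Joint ranges: [-2.66, 2.66], [-1.03, 1.9], [-1.14, 1.46], [-1.82, 2.27], [-1.45, 1.34], [-3.14, 3.14]. Speed limits (rad/s): [2.22, 2.22, 2.79, 3.14, 3.14, 3.14].

## Interface

Orientations are given as [roll, pitch, yaw] about the fixed x, y, z axes, in that order (R = Rz(yaw) Ry(pitch) Rx(roll)).
In Python, from plant import readout, viewer, env gives the robot as it stands.
- The arm moves only by the tool move_arm, never from a script. Its argument "commands" is a list that holds one entry, the list of rows, each a list of 7 numbers: the turn, a rotation vector about the tool's x, y, z in degrees, then the shift along the tool's x, y, z in m, then the finger opening in m, from 0 to 0.0854. In form: [[[rx, ry, rz, dx, dy, dz, grip], ...]]. A call has exactly 8 rows; each row is the pose to reach, as a shift and turn from the pose commanded when the call began, along the tool's axes at that moment; what a row does not reach only later rows make up. A row lasts 1/12 s, in which the tool goes at most 41.7 mm and 7.16 degrees, less where a joint would pass 70% of its speed; a pose out of reach is approached as far as the arm can. A call with a gripper value outside its range is refused whole. The fingers move at their own pace and stop on an object; the grip force is fixed at half the most. Time passes only in rows, so rows that repeat a pose let the fingers close, or fill a call up. It gives the time, the measured TCP pose, the force, the opening and the grip force at its end, in the units of the state.
- readout.sense(): the state, without advancing time (a new reading comes with each control period).
- viewer.read_camera(name): name is "side" or "top" or "wrist"; returns a dict with "color" (420x560x3 uint8, red, green, blue), "fov_y" (degrees; the focal length in pixels is half the picture's height over the tangent of half this angle, whatever the lens; pixels are square), "cx", "cy" (the principal point, pixels), "k1" (the pictures are not rectified: a ray, as slopes to the right and down, at radius r is drawn at 1 + k1 r^2 times it, then the intrinsics apply), "rvec" (rotation vector, rad) and "tvec" (3), from world to camera coordinates, as OpenCV has them. Camera axes: x right, y down, z forward; pixel columns grow to the right and rows downward; lengths in mm; the calibration is good to about 2 mm. A picture is of the moment at which its call begins. There is no depth.
- env.finish_job(): hands the job in; it is judged then, once.
The state is a dict: "time": time; "qpos": joint angles; "joint_vel": joint speeds; "joint_torque": joint torques, N m; "position": TCP position; "orientation": TCP orientation; "contact_force": force on the tool from outside, world axes, zero at the start; "wrist_torque": the same for the moment, N m; "width": finger opening in mm; "grasp_force": force on a finger pad.
Only numpy, scipy, OpenCV 4.12 (cv2) and the standard library are available. Lean on these libraries where they do the work, as an engineer would, in place of code of your own. Each camera call takes 0.05 s, during which the arm holds its last target. There are 200 camera calls.

## Task

The blue bottle jack on the ledge has been in store and its oil has air in it; its release valve is already open. Give the blue jack's hand lever at least three full strokes, pressing it down to the bottom stop and letting its spring bring it all the way back up each time, then leave it up with your hand off it. Leave the red jack's lever alone and do not push or knock over the stack of cups.

Things in the scene. Friction and masses are not known exactly. Their poses are not given: they have to be found in the camera images.
- blue_pad (a point): Centre of the upper face of the blue palm pad (60 mm along the lever, 50 wide, 16 thick) at the free end of the blue jack's hand lever; press it from above. x axis: along the lever towards the jack; y: level, along the hinge; z: square off the face. Hinge: 200 mm along +x, 8 mm along -z. Face height over the ledge: 207 mm at rest (lever rising 0.38 rad to the pad), 70 mm at the bottom stop.
- blue_lever (a joint): Angle of the blue jack's hand lever in rad: 0 at the top stop (rest, held by a spring), 0.70 at the bottom stop (pad 0.32 rad below level). Pressing takes about 4 N at the top, 9 N at the bottom; let go, it springs up in about half a second. Hinge 125 mm above the ledge; the jack (about 110 x 100 mm, 170 high) is heavy, stays put, and starts 170 mm from the pad's centre.
- red_lever (a joint): Angle of the hand lever of the other jack, a red one with a red pad, otherwise the same as the blue one, in rad: 0 at rest at the top, 0.70 at the bottom stop. Not to be pressed.
- cups_mid (a point): Centre, 72 mm above the ledge, of a loose upright stack of three nested plastic cups (red below, green, blue on top), 82 mm across and 144 mm high, standing between the two jacks. Not to be disturbed.
There are look-alikes about, which are no part of the job. What is shaped like the part that bears cups_mid but pink or turquoise is not meant.

How it is judged:
By the outcome, as a careful person would: the job done as asked, in the order asked, and still so for the second after the job is handed in, with the robot touching nothing.
It also fails if it takes over 42 s, if anything falls off the work surface, if the arm or the gripper's body presses on something with over 40 N, if the wrist force passes 120 N, or if a joint passes its speed limit or range.

## Working session

There is one attempt and no reset: what is moved stays moved. The work goes in short steps, Python scripts to look and compute and a tool call to move; the robot and the scene stay as the last step left them, time stands still between calls to the robot, and variables do not carry over. Pictures are saved under pics/ and viewed, at most 10 in all, crops included, and the job is handed in when it is done.

Besides the shell and the picture viewer there is one more tool, called after "Call:" by a JSON object that holds its "fn" and its "kwargs", one argument or row to a line. move_arm: Moves the arm, as the interface text tells. Its arguments: {"type":"object","properties":{"commands":{"type":"array"}},"required":["commands"]}

```bash
mkdir -p pics
cat > h.py <<'E'
import numpy as np,cv2
from plant import readout,viewer,env
def snap(n,f):
    c=viewer.read_camera(n); cv2.imwrite(f'pics/{f}.png',c['color'][:,:,::-1]); 
    np.save(f'pics/{f}.npy',{k:v for k,v in c.items()},allow_pickle=True); return c
def load(f): return np.load(f'pics/{f}.npy',allow_pickle=True).item()
def ray(c,u,v):
    f=210/np.tan(np.radians(c['fov_y'])/2); K=np.array([[f,0,c['cx']],[0,f,c['cy']],[0,0,1.]])
    p=cv2.undistortPoints(np.array([[[u,v]]],float),K,np.array([c['k1'],0,0,0.]))[0,0]
    R=cv2.Rodrigues(np.array(c['rvec'],float))[0]; t=np.array(c['tvec'],float).ravel()
    return -R.T@t, R.T@np.array([p[0],p[1],1])
def atz(c,u,v,z):
    o,d=ray(c,u,v); return o+d*(z-o[2])/d[2]
def proj(c,P):
    f=210/np.tan(np.radians(c['fov_y'])/2); K=np.array([[f,0,c['cx']],[0,f,c['cy']],[0,0,1.]])
    return cv2.projectPoints(np.array(P,float).reshape(-1,1,3),np.array(c['rvec'],float),np.array(c['tvec'],float),K,np.array([c['k1'],0,0,0.]))[0][:,0]
def tri(c1,p1,c2,p2):
    o1,d1=ray(c1,*p1);o2,d2=ray(c2,*p2)
    s=np.linalg.lstsq(np.c_[d1,-d2],o2-o1,rcond=None)[0]; a=o1+s[0]*d1;b=o2+s[1]*d2
    return (a+b)/2,np.linalg.norm(a-b)
E
python3 - <<'E'
from h import *
a=snap('side','s0')['color'];b=snap('top','t0')['color'];
s=readout.sense();print(s)
E
```

```text
{'time': 0.1, 'qpos': array([-1.12999754e+00,  2.38696326e-01, -1.41375242e-02,  1.31918427e+00,
       -1.08378625e-05,  1.57079466e+00]), 'joint_vel': array([-3.59897492e-05, -1.00409910e-03,  1.42707508e-03, -4.24801859e-04,
        6.22247809e-04, -4.69963204e-04]), 'joint_torque': array([ 1.26846080e-03, -5.39721322e+01,  3.46998417e+01,  1.34502148e-02,
        1.59149217e-04,  4.52739457e-06]), 'position': array([ 223.85642421, -474.52389943,  252.76734456]), 'orientation': array([-3.14037086e+00,  1.08358204e-05,  4.40800463e-01]), 'contact_force': array([-1.0775941 , -0.20198824, -0.06509687]), 'wrist_torque': array([ 0.00497892, -0.04029601, -0.00952106]), 'grasp_force': 0.0, 'width': 85.23536250391038}
```

View pics/s0.png

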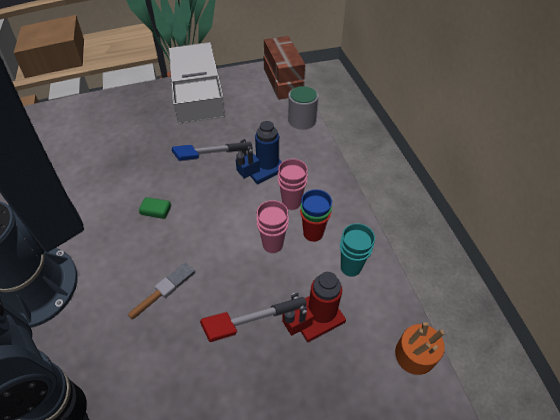

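View pics/t0.png

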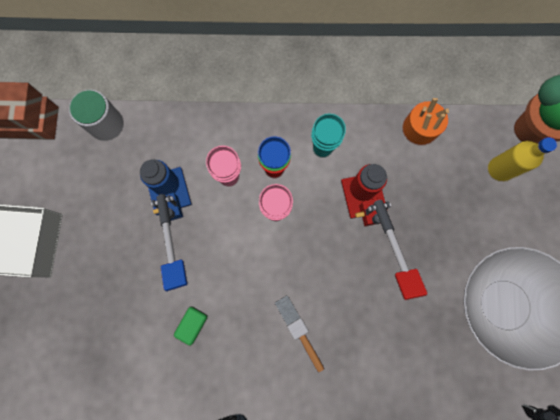

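The blue jack is at side (262,150) / top (165,185), with its pad at side (186,152) / top (173,275). The red jack is at side (322,300) / top (375,195). The real cup stack (blue, green, red) is at side (315,212) / top (274,153). The pink stacks, top (223,163) and (276,202), and the turquoise one, (328,132), are look-alikes. Next I'll take an enlarged crop to confirm this.

Run:
```python
from h import *
s=cv2.imread('pics/s0.png')[110:200,150:300];t=cv2.imread('pics/t0.png')[190:300,120:270]
o=np.vstack([cv2.resize(s,(600,360-90),interpolation=2)if 0 else cv2.resize(s,None,fx=3.4,fy=3.4,interpolation=2)[:270],np.zeros((1,510,3),np.uint8)]);
t=cv2.resize(t,None,fx=3,fy=3,interpolation=2)[:329]; t=np.pad(t,((0,0),(0,60),(0,0)))
print(o.shape,t.shape);cv2.imwrite('pics/c0.png',np.vstack([o,t]))
a,b=load('s0'),load('t0')
for n,p,q in [('pad',(186,153),(173.5,275)),('redpad',(218,327),(411,284)),('cuptop',(316,200),(274,150)),('jacktop',(266,127),(153,170))]: print(n,tri(a,p,b,q))
```

```text
(271, 510, 3) (329, 510, 3)
pad (array([480.82876355, 176.94038529, 190.4500526 ]), np.float64(0.9302604864337746))
redpad (array([ 470.26266332, -332.48003317,  196.08590617]), np.float64(1.2326374155578288))
cuptop (array([780.34606596, -35.50969159, 143.30848201]), np.float64(5.458387342532797))
jacktop (array([720.97822066, 245.78076421, 166.78453179]), np.float64(1.1672048802706836))
```

View pics/c0.png

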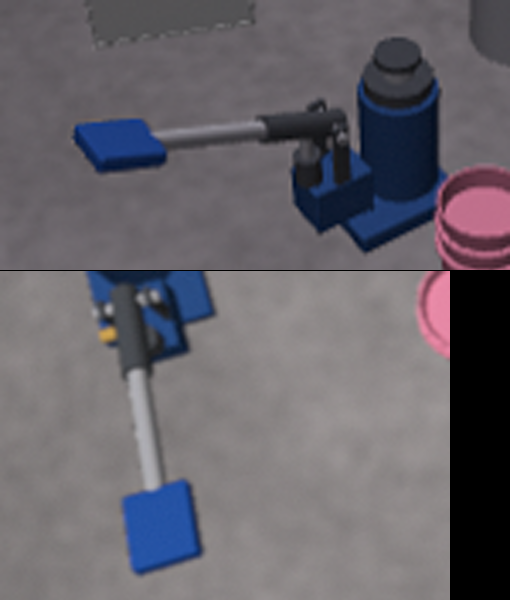

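Run:
```python
from h import *
a,b=load('s0'),load('t0')
print(tri(a,(185.5,151),b,(174,275.2)))
P=atz(b,174,275.2,207);print(P)
H=atz(b,161.8,197,130);print('hinge',H)
d=(H-P)[:2];print(np.linalg.norm(d),np.degrees(np.arctan2(d[1],d[0])))
cs=np.array([atz(b,120+x/3,190+(y-271)/3,z) for x,y,z in [(123,500,196),(188,481,196),(201,553,218),(137,573,218)]]);print(cs,cs.mean(0))
far=(cs[0]+cs[1])/2-(cs[2]+cs[3])/2;print(np.degrees(np.arctan2(far[1],far[0])))
print(proj(a,[P]))
```

```text
(array([480.434732  , 173.21789256, 201.27894897]), np.float64(1.4037412031167553))
[479.61603368 171.80620393 207.        ]
hinge [665.38900965 231.49185618 130.        ]
195.1255382699267 17.811315916503872
[[498.25406186 203.71522082 196.        ]
 [512.55306811 157.84817656 196.        ]
 [461.72666736 140.83579747 218.        ]
 [447.44687503 184.35880207 218.        ]] [479.99516809 171.68949923 207.        ]
19.68935847367857
[[184.66800258 149.90858232]]
```

The measurements agree: the pad centre is about (480,172), projects consistently at z=207, and the lever points about 18–19° towards the jack. The cup top comes out at about 143, as it should. I'll go above the pad with the fingers shut.

Call:
{"fn": "move_arm", "kwargs": {
  "commands": [
    [[0, 0, 0, 0.011, -0.01, -0.01, 0], [0, 0, 0, 0.033, -0.031, -0.02, 0], [0, 0, 0, 0.058, -0.055, -0.025, 0], [0, 0, 0, 0.085, -0.081, -0.025, 0], [0, 0, 0, 0.112, -0.106, -0.025, 0], [0, 0, 0, 0.139, -0.132, -0.025, 0], [0, 0, 0, 0.166, -0.158, -0.025, 0], [0, 0, 0, 0.194, -0.184, -0.025, 0]]
  ]
}}

```text
time: 0.77
position: [320.7, -223.3, 278.8]
orientation: [3.141, -0.0, 0.44]
contact_force: [1.6, -0.5, -0.0]
width: 0.2
grasp_force: 0.0
```

Call:
{"fn": "move_arm", "kwargs": {
  "commands": [
    [[0, 0, 0, 0.027, -0.026, 0, 0], [0, 0, 0, 0.054, -0.052, 0, 0], [0, 0, 0, 0.081, -0.078, 0, 0], [0, 0, 0, 0.108, -0.103, 0, 0], [0, 0, 0, 0.135, -0.129, 0, 0], [0, 0, 0, 0.162, -0.155, 0, 0], [0, 0, 0, 0.189, -0.18, 0, 0], [0, 0, 0, 0.214, -0.203, 0, 0]]
  ]
}}

```text
time: 1.43
position: [427.5, 51.9, 278.9]
orientation: [-3.141, -0.001, 0.442]
contact_force: [0.7, -0.1, -0.2]
width: -0.3
grasp_force: 0.0
```

Call:
{"fn": "move_arm", "kwargs": {
  "commands": [
    [[0, 0, 0, 0.025, -0.024, 0, 0], [0, 0, 0, 0.048, -0.046, 0, 0], [0, 0, 0, 0.068, -0.065, 0, 0], [0, 0, 0, 0.082, -0.078, 0, 0], [0, 0, 0, 0.09, -0.086, 0, 0], [0, 0, 0, 0.095, -0.09, 0, 0], [0, 0, 0, 0.095, -0.09, 0, 0], [0, 0, 0, 0.095, -0.09, 0, 0]]
  ]
}}

```text
time: 2.1
position: [474.9, 170.7, 278.4]
orientation: [3.142, 0.0, 0.441]
contact_force: [-0.3, -0.3, 1.0]
width: -0.1
grasp_force: 0.0
```

Run:
```python
from h import *
w=snap('wrist','w1')
t=snap('top','t1')
s=readout.sense();print(s['time'],s['position'],s['orientation'],s['contact_force'],s['qpos'],s['width'])
print(proj(w,[[480,172,207],[653,231,125]]))
```

```text
2.2 [474.97466559 170.24165092 278.56260819] [3.14153133e+00 1.22667589e-04 4.39765037e-01] [ 0.54944329  0.28743991 -0.56175883] [ 3.44199509e-01  1.95812882e-01 -4.66419440e-03  1.37043551e+00
 -7.27438432e-05  3.04602713e+00] -0.15060214514228837
[[281.78971399 224.56392899]
 [313.04049049 -82.19520025]]
```

View pics/w1.png

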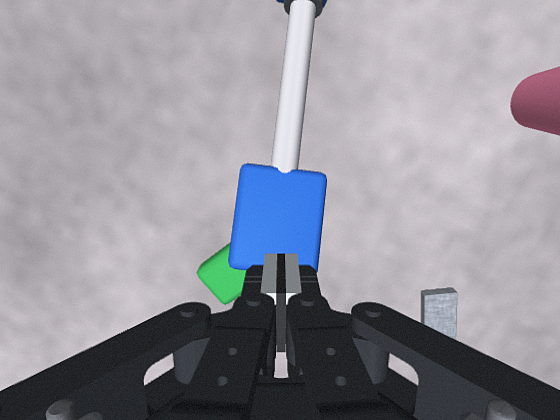

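The wrist picture shows the blue pad centred near (279,219), against a predicted (282,225), so we're within about 3 mm. The fingers are above the pad with nothing in the way, so I'll start the first stroke carefully.

Call:
{"fn": "move_arm", "kwargs": {
  "commands": [
    [[0, 0, 0, 0, 0, 0.01, 0], [0, 0, 0, 0, 0, 0.02, 0], [0, 0, 0, 0, 0, 0.03, 0], [0, 0, 0, 0, 0, 0.04, 0], [0, 0, 0, 0, 0, 0.05, 0], [0, 0, 0, 0, 0, 0.06, 0], [0, 0, 0, 0, 0, 0.07, 0], [0, 0, 0, 0, 0, 0.08, 0]]
  ]
}}

```text
time: 2.87
position: [475.1, 171.2, 197.5]
orientation: [-3.141, 0.0, 0.441]
contact_force: [-1.6, -1.0, 5.2]
width: 0.1
grasp_force: 2.5
```

Call:
{"fn": "move_arm", "kwargs": {
  "commands": [
    [[0, 0, 0, 0, 0, 0.012, 0], [0, 0, 0, 0, 0, 0.024, 0], [0, 0, 0, 0, 0, 0.036, 0], [0, 0, 0, 0, 0, 0.048, 0], [0, 0, 0, 0, 0, 0.06, 0], [0, 0, 0, 0, 0, 0.07, 0], [0, 0, 0, 0, 0, 0.08, 0], [0, 0, 0, 0, 0, 0.085, 0]]
  ]
}}

```text
time: 3.53
position: [476.6, 171.7, 112.7]
orientation: [3.141, -0.003, 0.441]
contact_force: [2.9, 0.2, 8.4]
width: -0.1
grasp_force: 3.8
```

Call:
{"fn": "move_arm", "kwargs": {
  "commands": [
    [[0, 0, 0, 0, 0, 0.002, 0], [0, 0, 0, 0, 0, 0.004, 0], [0, 0, 0, 0, 0, 0.006, 0], [0, 0, 0, 0, 0, 0.008, 0], [0, 0, 0, 0, 0, 0.01, 0], [0, 0, 0, 0, 0, 0.011, 0], [0, 0, 0, 0, 0, 0.012, 0], [0, 0, 0, 0, 0, 0.012, 0]]
  ]
}}

```text
time: 4.2
position: [477.1, 171.9, 101.8]
orientation: [3.141, -0.004, 0.441]
contact_force: [2.9, 0.9, 8.1]
width: -0.0
grasp_force: 3.8
```

Call:
{"fn": "move_arm", "kwargs": {
  "commands": [
    [[0, 0, 0, 0, 0, 0.001, 0], [0, 0, 0, 0, 0, 0.002, 0], [0, 0, 0, 0, 0, 0.003, 0], [0, 0, 0, 0, 0, 0.004, 0], [0, 0, 0, 0, 0, 0.005, 0], [0, 0, 0, 0, 0, 0.005, 0], [0, 0, 0, 0, 0, 0.005, 0], [0, 0, 0, 0, 0, 0.005, 0]]
  ]
}}

```text
time: 4.87
position: [477.0, 171.8, 96.9]
orientation: [3.141, -0.004, 0.441]
contact_force: [3.3, 0.5, 9.3]
width: -0.2
grasp_force: 3.9
```

Call:
{"fn": "move_arm", "kwargs": {
  "commands": [
    [[0, 0, 0, 0, 0, 0.0005, 0], [0, 0, 0, 0, 0, 0.001, 0], [0, 0, 0, 0, 0, 0.0015, 0], [0, 0, 0, 0, 0, 0.002, 0], [0, 0, 0, 0, 0, 0.0025, 0], [0, 0, 0, 0, 0, 0.003, 0], [0, 0, 0, 0, 0, 0.003, 0], [0, 0, 0, 0, 0, 0.003, 0]]
  ]
}}

```text
time: 5.53
position: [477.3, 171.9, 94.6]
orientation: [3.141, -0.005, 0.441]
contact_force: [1.1, -0.7, 15.8]
width: -0.2
grasp_force: 7.6
```

Call:
{"fn": "move_arm", "kwargs": {
  "commands": [
    [[0, 0, 0, 0, 0, 0.0005, 0], [0, 0, 0, 0, 0, 0.001, 0], [0, 0, 0, 0, 0, 0.0015, 0], [0, 0, 0, 0, 0, 0.0015, 0], [0, 0, 0, 0, 0, 0.0015, 0], [0, 0, 0, 0, 0, 0.0015, 0], [0, 0, 0, 0, 0, 0.0015, 0], [0, 0, 0, 0, 0, 0.0015, 0]]
  ]
}}

```text
time: 6.2
position: [477.5, 172.0, 94.0]
orientation: [3.141, -0.006, 0.441]
contact_force: [-2.1, -1.1, 27.2]
width: 0.1
grasp_force: 12.9
```

Run:
```python
from h import *
c=snap('side','s2')['color'][100:200,130:300]
cv2.imwrite('pics/s2c.png',cv2.resize(c[:,:,::-1],None,fx=4,fy=4,interpolation=2))
```

```text
(no output)
```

View pics/s2c.png

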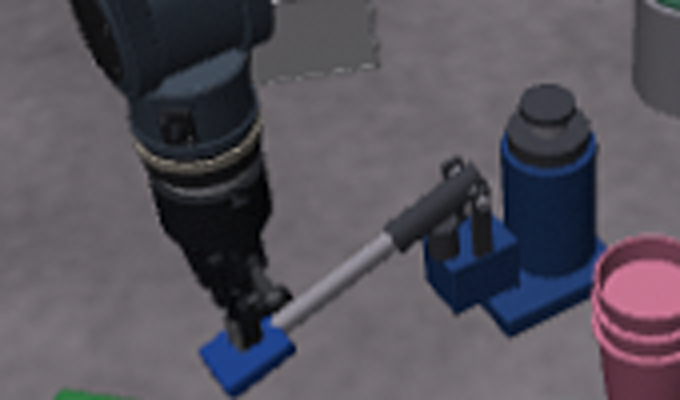

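The crop shows the fingers on the pad near (245,345) and the lever well below level. The force climbed from 9 to 27 N over about 1.5 mm of commanded travel, so this is the bottom stop. I'll release now and let the lever spring up, then repeat. I'll do four strokes for margin.

Call:
{"fn": "move_arm", "kwargs": {
  "commands": [
    [[0, 0, 0, 0, 0, -0.01, 0], [0, 0, 0, 0, 0, -0.03, 0], [0, 0, 0, 0, 0, -0.06, 0], [0, 0, 0, 0, 0, -0.09, 0], [0, 0, 0, 0, 0, -0.12, 0], [0, 0, 0, 0, 0, -0.145, 0], [0, 0, 0, 0, 0, -0.16, 0], [0, 0, 0, 0, 0, -0.16, 0]]
  ]
}}

```text
time: 6.92
position: [476.8, 171.8, 254.4]
orientation: [3.141, -0.005, 0.441]
contact_force: [-0.5, 0.1, 0.0]
width: 0.2
grasp_force: 0.0
```

Call:
{"fn": "move_arm", "kwargs": {
  "commands": [
    [[0, 0, 0, 0, 0, 0, 0], [0, 0, 0, 0, 0, 0, 0], [0, 0, 0, 0, 0, 0, 0], [0, 0, 0, 0, 0, 0, 0], [0, 0, 0, 0, 0, 0, 0], [0, 0, 0, 0, 0, 0, 0], [0, 0, 0, 0, 0, 0, 0], [0, 0, 0, 0, 0, 0, 0]]
  ]
}}

```text
time: 7.58
position: [475.4, 171.2, 251.7]
orientation: [-3.141, 0.0, 0.441]
contact_force: [-0.1, 0.2, 0.8]
width: 0.3
grasp_force: 0.0
```

Run:
```python
from h import *
c=snap('side','s3')['color'][100:200,130:300]
cv2.imwrite('pics/s3c.png',cv2.resize(c[:,:,::-1],None,fx=4,fy=4,interpolation=2))
```

```text
(no output)
```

View pics/s3c.png

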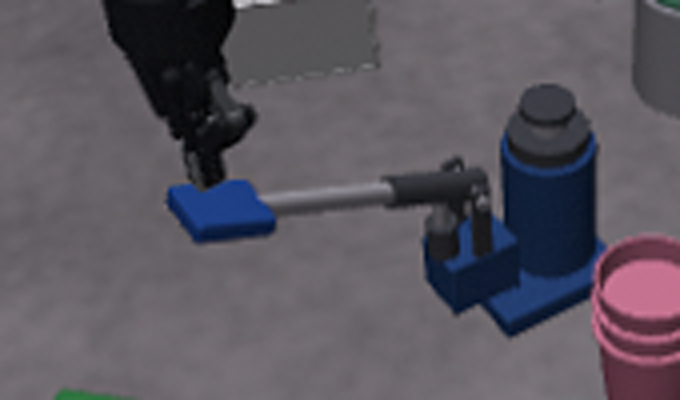

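The lever is back at rest: the pad is at crop (220,210), full-frame (185,152), as at the start, and the fingers are clear of it. On to stroke 2.

Call:
{"fn": "move_arm", "kwargs": {
  "commands": [
    [[0, 0, 0, 0, 0, 0.01, 0], [0, 0, 0, 0, 0, 0.03, 0], [0, 0, 0, 0, 0, 0.052, 0], [0, 0, 0, 0, 0, 0.075, 0], [0, 0, 0, 0, 0, 0.098, 0], [0, 0, 0, 0, 0, 0.12, 0], [0, 0, 0, 0, 0, 0.138, 0], [0, 0, 0, 0, 0, 0.148, 0]]
  ]
}}

```text
time: 8.3
position: [476.3, 171.5, 102.6]
orientation: [3.141, -0.002, 0.441]
contact_force: [3.4, 1.0, 10.8]
width: 0.5
grasp_force: 4.1
```

Call:
{"fn": "move_arm", "kwargs": {
  "commands": [
    [[0, 0, 0, 0, 0, 0.004, 0], [0, 0, 0, 0, 0, 0.007, 0], [0, 0, 0, 0, 0, 0.009, 0], [0, 0, 0, 0, 0, 0.011, 0], [0, 0, 0, 0, 0, 0.012, 0], [0, 0, 0, 0, 0, 0.012, 0], [0, 0, 0, 0, 0, 0.012, 0], [0, 0, 0, 0, 0, 0.012, 0]]
  ]
}}

```text
time: 8.97
position: [477.2, 171.8, 94.0]
orientation: [3.141, -0.006, 0.441]
contact_force: [-3.7, -1.7, 25.4]
width: 0.2
grasp_force: 12.2
```

Call:
{"fn": "move_arm", "kwargs": {
  "commands": [
    [[0, 0, 0, 0, 0, -0.01, 0], [0, 0, 0, 0, 0, -0.03, 0], [0, 0, 0, 0, 0, -0.06, 0], [0, 0, 0, 0, 0, -0.09, 0], [0, 0, 0, 0, 0, -0.12, 0], [0, 0, 0, 0, 0, -0.145, 0], [0, 0, 0, 0, 0, -0.16, 0], [0, 0, 0, 0, 0, -0.16, 0]]
  ]
}}

```text
time: 9.63
position: [476.7, 171.7, 254.6]
orientation: [3.141, -0.005, 0.441]
contact_force: [0.1, 0.4, -0.4]
width: 0.2
grasp_force: 0.0
```

Call:
{"fn": "move_arm", "kwargs": {
  "commands": [
    [[0, 0, 0, 0, 0, 0, 0], [0, 0, 0, 0, 0, 0, 0], [0, 0, 0, 0, 0, 0, 0], [0, 0, 0, 0, 0, 0, 0], [0, 0, 0, 0, 0, 0, 0], [0, 0, 0, 0, 0, 0, 0], [0, 0, 0, 0, 0, 0, 0], [0, 0, 0, 0, 0, 0, 0]]
  ]
}}

```text
time: 10.3
position: [475.4, 171.2, 251.7]
orientation: [-3.141, 0.0, 0.441]
contact_force: [0.7, 0.1, -0.4]
width: 0.4
grasp_force: 0.0
```

Stroke 2 hit the stop in the same way. Strokes 3 and 4 follow.

Call:
{"fn": "move_arm", "kwargs": {
  "commands": [
    [[0, 0, 0, 0, 0, 0.01, 0], [0, 0, 0, 0, 0, 0.03, 0], [0, 0, 0, 0, 0, 0.052, 0], [0, 0, 0, 0, 0, 0.075, 0], [0, 0, 0, 0, 0, 0.098, 0], [0, 0, 0, 0, 0, 0.12, 0], [0, 0, 0, 0, 0, 0.138, 0], [0, 0, 0, 0, 0, 0.148, 0]]
  ]
}}

```text
time: 10.97
position: [476.3, 171.5, 102.6]
orientation: [3.141, -0.002, 0.441]
contact_force: [3.1, 1.1, 9.1]
width: -0.0
grasp_force: 4.1
```

Call:
{"fn": "move_arm", "kwargs": {
  "commands": [
    [[0, 0, 0, 0, 0, 0.004, 0], [0, 0, 0, 0, 0, 0.007, 0], [0, 0, 0, 0, 0, 0.009, 0], [0, 0, 0, 0, 0, 0.011, 0], [0, 0, 0, 0, 0, 0.012, 0], [0, 0, 0, 0, 0, 0.012, 0], [0, 0, 0, 0, 0, 0.012, 0], [0, 0, 0, 0, 0, 0.012, 0]]
  ]
}}

```text
time: 11.63
position: [477.3, 171.8, 94.0]
orientation: [3.141, -0.006, 0.441]
contact_force: [-2.6, -1.5, 25.3]
width: 0.0
grasp_force: 12.2
```

Call:
{"fn": "move_arm", "kwargs": {
  "commands": [
    [[0, 0, 0, 0, 0, -0.01, 0], [0, 0, 0, 0, 0, -0.03, 0], [0, 0, 0, 0, 0, -0.06, 0], [0, 0, 0, 0, 0, -0.09, 0], [0, 0, 0, 0, 0, -0.12, 0], [0, 0, 0, 0, 0, -0.145, 0], [0, 0, 0, 0, 0, -0.16, 0], [0, 0, 0, 0, 0, -0.16, 0]]
  ]
}}

```text
time: 12.3
position: [476.7, 171.7, 254.6]
orientation: [3.141, -0.005, 0.441]
contact_force: [1.1, 0.1, 0.6]
width: -0.1
grasp_force: 0.0
```

Call:
{"fn": "move_arm", "kwargs": {
  "commands": [
    [[0, 0, 0, 0, 0, 0, 0], [0, 0, 0, 0, 0, 0, 0], [0, 0, 0, 0, 0, 0, 0], [0, 0, 0, 0, 0, 0, 0], [0, 0, 0, 0, 0, 0, 0], [0, 0, 0, 0, 0, 0, 0], [0, 0, 0, 0, 0, 0, 0], [0, 0, 0, 0, 0, 0, 0]]
  ]
}}

```text
time: 12.97
position: [475.4, 171.2, 251.7]
orientation: [-3.142, 0.0, 0.441]
contact_force: [0.1, 0.1, -0.2]
width: -0.1
grasp_force: 0.0
```

Call:
{"fn": "move_arm", "kwargs": {
  "commands": [
    [[0, 0, 0, 0, 0, 0.01, 0], [0, 0, 0, 0, 0, 0.03, 0], [0, 0, 0, 0, 0, 0.052, 0], [0, 0, 0, 0, 0, 0.075, 0], [0, 0, 0, 0, 0, 0.098, 0], [0, 0, 0, 0, 0, 0.12, 0], [0, 0, 0, 0, 0, 0.138, 0], [0, 0, 0, 0, 0, 0.148, 0]]
  ]
}}

```text
time: 13.63
position: [476.3, 171.5, 102.6]
orientation: [3.141, -0.002, 0.441]
contact_force: [3.4, 0.7, 9.4]
width: -0.3
grasp_force: 4.1
```

Call:
{"fn": "move_arm", "kwargs": {
  "commands": [
    [[0, 0, 0, 0, 0, 0.004, 0], [0, 0, 0, 0, 0, 0.007, 0], [0, 0, 0, 0, 0, 0.009, 0], [0, 0, 0, 0, 0, 0.011, 0], [0, 0, 0, 0, 0, 0.012, 0], [0, 0, 0, 0, 0, 0.0125, 0], [0, 0, 0, 0, 0, 0.0125, 0], [0, 0, 0, 0, 0, 0.0125, 0]]
  ]
}}

```text
time: 14.3
position: [477.3, 171.8, 93.8]
orientation: [3.141, -0.006, 0.441]
contact_force: [-2.6, -2.3, 28.5]
width: 0.1
grasp_force: 14.1
```

Call:
{"fn": "move_arm", "kwargs": {
  "commands": [
    [[0, 0, 0, 0, 0, -0.01, 0], [0, 0, 0, 0, 0, -0.03, 0], [0, 0, 0, 0, 0, -0.06, 0], [0, 0, 0, 0, 0, -0.09, 0], [0, 0, 0, 0, 0, -0.12, 0], [0, 0, 0, 0, 0, -0.15, 0], [0, 0, 0, 0, 0, -0.18, 0], [0, 0, 0, 0, 0, -0.2, 0]]
  ]
}}

```text
time: 14.97
position: [475.7, 171.4, 293.6]
orientation: [3.141, -0.003, 0.441]
contact_force: [0.7, -0.3, 0.1]
width: -0.2
grasp_force: 0.0
```

Call:
{"fn": "move_arm", "kwargs": {
  "commands": [
    [[0, 0, 0, 0, 0, -0.01, 0], [0, 0, 0, 0, 0, -0.01, 0], [0, 0, 0, 0, 0, -0.01, 0], [0, 0, 0, 0, 0, -0.01, 0], [0, 0, 0, 0, 0, -0.01, 0], [0, 0, 0, 0, 0, -0.01, 0], [0, 0, 0, 0, 0, -0.01, 0], [0, 0, 0, 0, 0, -0.01, 0]]
  ]
}}

```text
time: 15.63
position: [475.3, 171.2, 300.8]
orientation: [-3.141, 0.001, 0.441]
contact_force: [-0.7, 0.0, -0.8]
width: 0.0
grasp_force: 0.0
```

Run:
```python
from h import *
snap('side','s4')
```

```text
(no output)
```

View pics/s4.png

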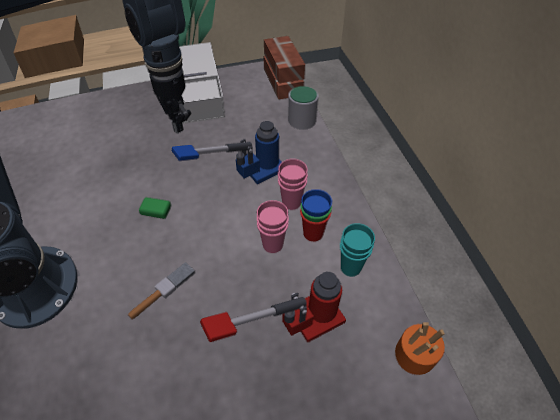

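The blue lever is up with its pad at (186,152). The hand is clear above it, and the cups (315,212) and the red jack are where they started.

```bash
python3 -c "
from plant import env
print(env.finish_job())"
```

```text
the job is handed in; nothing more can be done
None
```

I gave the blue jack's lever four full strokes to the bottom stop, checking by camera that it had sprung fully up after the first and last; it is up with the hand clear, the red jack and cups were not touched, and the job was handed in at about 16 s.

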